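# Find the loose hold-down bolt on the block heater and hold its cap open

## Robot

A 6-joint arm with a two-finger parallel gripper is mounted at the origin on the work surface. World frame = base frame: x ahead of the robot, y to its left, z up, the work surface at z = 0. Lengths are in mm, angles in rad, forces in N, time in s.
With the tool pointing down it reaches from about 250 to 800 mm from the base axis. Payload 8.5 kg.
Tool frame: the origin (TCP) lies midway between the tips of the shut fingers; the grasp point (between the pads) lies behind it (robot.pinch_z is the z of the grasp point in the tool frame, in mm); z points along the fingers, y is the line along which they close (so a half turn about z gives the same grasp; the last joint's range is limited). The gripper opens to 85 mm and grips with 20 to 120 N. Pads are 22 mm wide; open, the fingers measure 114 mm over their backs; the gripper's body (76 mm by 85 mm) begins 54 mm behind the grasp point. The pads swing forward as they close: fully open they stand 13 mm farther back than shut.
Start: joints at [1.263, 0.238, -0.013, 1.319, 0, 1.571], TCP at [159.04, 500.285, 231.276] pointing down, gripper open.
Joint ranges: [-2.66, 2.66], [-1.03, 1.9], [-1.14, 1.46], [-1.82, 2.27], [-1.45, 1.34], [-3.14, 3.14]. Speed limits (rad/s): [2.22, 2.22, 2.79, 3.14, 3.14, 3.14].

## Interface

Orientations are given as a unit quaternion [w, x, y, z].
In Python, from workcell import sensors, vision, robot, spotter gives the robot as it stands. The module is installed in compiled form; this text tells all that it offers.
- The arm moves only by the shell command python3 -m jog 'ROWS'. ROWS is JSON, a list of rows, each a list of 7 numbers: the shift along the tool's x, y, z in m, then the turn, a rotation vector about the tool's x, y, z in rad, then the closure, from 0 (fully open) to 1 (shut). A call has 1 to 5 rows; each row is the pose to reach, as a shift and turn from the pose commanded when the call began, along the tool's axes at that moment; what a row does not reach only later rows make up. A row lasts 1/8 s, in which the tool goes at most 62.5 mm and 10.7 degrees, less where a joint would pass 70% of its speed; a pose out of reach is approached as far as the arm can. A call with a gripper value outside its range is refused whole. The fingers move at their own pace and stop on an object; the grip force is fixed at half the most. Time passes only in rows, so rows that repeat a pose let the fingers close. It gives the time, the measured TCP pose, the force, the opening and the grip force at its end, in the units of the state.
- sensors.get_obs(): the state, without advancing time (a new reading comes with each control period).
- vision.snapshot(name): name is "side" or "top"; returns (picture, depth): 384x512x3 uint8, red, green, blue; 384x512 float32, mm along the optical axis (not along the pixel's ray), 0 where there is no reading.
- vision.get_calibration(name): a dict with "K" (3x3 intrinsics, pixels), "T" (4x4, takes a point from camera to world coordinates). Camera axes: x right, y down, z forward; pixel columns grow to the right and rows downward; lengths in mm; the calibration is good to about 2 mm. A picture is of the moment at which its call begins. get_calibration takes no time and is no camera call.
- robot.finish_job(): hands the job in; it is judged then, once.
Trained networks look in the newest picture that a camera, given by its name, has taken for a name from the list of things; names that differ only in an ending like _2 or _b are one class to them, and where a whole thing is asked for, a point or a joint stands for the part that bears it (a point fixed in the world has none). Each returns a list of dicts, best first, with "confidence" (0 to 1); they miss things now and then, are a little off and sometimes report something else, mostly with a low value. They report only what shows in the picture. A call takes as long as a camera call.
- spotter.boxes_of(camera, query): "location" ([row, column] in pixels, amid what is visible of it).
The state is a dict: "clock": time; "qpos": joint angles; "qvel": joint speeds; "effort": joint torques, N m; "tcp_pos": TCP position; "tcp_rot": TCP orientation; "force": force on the tool from outside, world axes, zero at the start; "wrist_torque": the same for the moment, N m; "gripper_width": finger opening in mm; "gripper_force": force on a finger pad.
Only numpy, scipy, OpenCV 4.12 (cv2) and the standard library are available. Lean on these libraries where they do the work, as an engineer would, in place of code of your own. Each camera call takes 0.05 s, during which the arm holds its last target. There are 200 camera calls.

## Task

One of the three hold-down bolts on the block heater has stripped its thread: tap down on the bolt heads until you find the loose one, which gives way and sinks into its collar. Then lift the spring-closed cap of that same well (the cap straight behind the bolt) by its black tab to at least half open and finish while still holding it up, steady, so that I can get at the tube inside. Do not lift any cap before its bolt has been found loose, keep the other two caps shut, and leave the glassware, key, spatula and notebook around it where they are.

Things in the scene. Friction and masses are not known exactly. Their poses are not given: they have to be found in the camera images.
- heater: fixed three-well block heater, housing 240 x 350 mm, steel deck 90 mm above the bench. Origin on the bench under its middle; x from its control panel (robot's side) to the back, y left, z up. Wells 100 mm apart along y (left +100 mm), each with, from front to back, a bolt at x = -98 mm, a cap's black tab, the cap at x = +12 mm, its hinge at x = +46 mm. A bolt belongs to the cap straight behind it
- bolt_left_top (a point): centre of the top face of the left hold-down bolt's head (heater y = +100 mm): plain steel hex head, 17 mm across flats, upright, standing 12 mm out of a dark collar of 31 mm diameter, top 124 mm above the bench; the tab's tip is 34 mm behind its axis and 27 mm higher. Moves with the bolt
- bolt_left (a joint): how far the left bolt has sunk into its collar, m, 0 at the start. A tight bolt does not budge when tapped on the head. The one loose bolt (any of the three, it looks like the others) gives way under about 2 N pushing straight down, sinks 6 mm to its stop and stays down
- cap_left (a joint): opening angle of the left well's cap, rad: 0 shut, 1.5 at its stop. Aluminium disc of 64 mm diameter and 11 mm thick, 140 g, hinged at the back; the tab rises as it opens. A spring and its weight shut it again whenever it is let go (about 2 to 3 N felt at the tab)
- cap_left_tab (a point): grip point on the left cap's black lifting tab, on its centre line: a bar 14 mm wide (across, along the heater's y), 12 mm thick and 50 mm long that sticks out of the cap towards the robot; this point is 17 mm from its tip, 93 mm from the hinge axis, 145 mm above the bench when shut; 36 mm free under it, 80 mm to the next tabs
- cap_left_hinge (a point): middle of the left cap's hinge pin, which lies level along the heater's y axis, 139 mm above the bench
- bolt_middle_top (a point): centre of the top face of the middle hold-down bolt's head (heater y = 0 mm): plain steel hex head, 17 mm across flats, upright, standing 12 mm out of a dark collar of 31 mm diameter, top 124 mm above the bench; the tab's tip is 34 mm behind its axis and 27 mm higher. Moves with the bolt
- bolt_middle (a joint): how far the middle bolt has sunk into its collar, m, 0 at the start. A tight bolt does not budge when tapped on the head. The one loose bolt (any of the three, it looks like the others) gives way under about 2 N pushing straight down, sinks 6 mm to its stop and stays down
- cap_middle (a joint): opening angle of the middle well's cap, rad: 0 shut, 1.5 at its stop. Aluminium disc of 64 mm diameter and 11 mm thick, 140 g, hinged at the back; the tab rises as it opens. A spring and its weight shut it again whenever it is let go (about 2 to 3 N felt at the tab)
- cap_middle_tab (a point): grip point on the middle cap's black lifting tab, on its centre line: a bar 14 mm wide (across, along the heater's y), 12 mm thick and 50 mm long that sticks out of the cap towards the robot; this point is 17 mm from its tip, 93 mm from the hinge axis, 145 mm above the bench when shut; 36 mm free under it, 80 mm to the next tabs
- cap_middle_hinge (a point): middle of the middle cap's hinge pin, which lies level along the heater's y axis, 139 mm above the bench
- bolt_right_top (a point): centre of the top face of the right hold-down bolt's head (heater y = -100 mm): plain steel hex head, 17 mm across flats, upright, standing 12 mm out of a dark collar of 31 mm diameter, top 124 mm above the bench; the tab's tip is 34 mm behind its axis and 27 mm higher. Moves with the bolt
- bolt_right (a joint): how far the right bolt has sunk into its collar, m, 0 at the start. A tight bolt does not budge when tapped on the head. The one loose bolt (any of the three, it looks like the others) gives way under about 2 N pushing straight down, sinks 6 mm to its stop and stays down
- cap_right (a joint): opening angle of the right well's cap, rad: 0 shut, 1.5 at its stop. Aluminium disc of 64 mm diameter and 11 mm thick, 140 g, hinged at the back; the tab rises as it opens. A spring and its weight shut it again whenever it is let go (about 2 to 3 N felt at the tab)
- cap_right_tab (a point): grip point on the right cap's black lifting tab, on its centre line: a bar 14 mm wide (across, along the heater's y), 12 mm thick and 50 mm long that sticks out of the cap towards the robot; this point is 17 mm from its tip, 93 mm from the hinge axis, 145 mm above the bench when shut; 36 mm free under it, 80 mm to the next tabs
- cap_right_hinge (a point): middle of the right cap's hinge pin, which lies level along the heater's y axis, 139 mm above the bench
- hex_key: loose L-shaped steel hex key, 8 mm thick, 90 x 24 mm, lying on the heater's deck between two wells; origin under its long arm
- vial: loose amber vial with a black cap, 20 mm diameter, 45 mm tall, standing on the heater's deck between two wells behind the tabs; origin at its underside
- dish: loose glass dish, 140 mm across, 45 mm tall, on the bench; origin at its underside
- beaker: loose glass beaker, 60 mm across, 80 mm tall; origin at its underside
- reagent: loose amber reagent bottle, 56 mm across, 115 mm tall; origin at its underside
- notebook: closed notebook lying on the bench, 204 x 154 x 16 mm; origin at its underside
- spatula: loose steel lab spatula, a rod 8 mm thick and 190 mm long with flat ends, lying on the bench; origin under its middle
- tube_rack: loose wooden rack with five capped test tubes, 60 x 190 x 68 mm (tubes to 102 mm); origin at its underside

How it is judged (in metres and radians):
On the way, in this order (a step that is already met when the one before it is completed fails the run):
1. the loose bolt has been tapped and has sunk into its collar (value of joint any of bolt_left, bolt_middle, bolt_right above 0.003 m), for 0.1 s.
2. the cap of the same well is lifted at least half open in the fingers (((value of joint bolt_left above 0.003 m and value of joint cap_left above 0.65 rad and contact force between the fingers and cap_left above 0.7 N) or (value of joint bolt_middle above 0.003 m and value of joint cap_middle above 0.65 rad and contact force between the fingers and cap_middle above 0.7 N) or (value of joint bolt_right above 0.003 m and value of joint cap_right above 0.65 rad and contact force between the fingers and cap_right above 0.7 N))), for 0.2 s.
At the end, for the whole second after the job is handed in: the loose bolt is sunk more than 3 mm, the cap of its well is held steady by the fingers at more than 0.65 rad (about half of its 1.5 rad swing, fingers bearing on it), the other two caps are shut to within 0.1 rad, and the loose things stand within 30 mm of where they were ((((value of joint bolt_left above 0.003 m and value of joint cap_left above 0.65 rad and contact force between the fingers and cap_left above 0.7 N) and velocity of joint cap_left between -0.15 and 0.15 rad/s and value of joint each of cap_middle, cap_right below 0.1 rad) or ((value of joint bolt_middle above 0.003 m and value of joint cap_middle above 0.65 rad and contact force between the fingers and cap_middle above 0.7 N) and velocity of joint cap_middle between -0.15 and 0.15 rad/s and value of joint each of cap_left, cap_right below 0.1 rad) or ((value of joint bolt_right above 0.003 m and value of joint cap_right above 0.65 rad and contact force between the fingers and cap_right above 0.7 N) and velocity of joint cap_right between -0.15 and 0.15 rad/s and value of joint each of cap_left, cap_middle below 0.1 rad)) and distance of each of hex_key, vial, dish, beaker, reagent, notebook, tube_rack, spatula from where it was at the start of the episode below 0.03 m); the arm keeps its last pose, push and grip.
It fails at once if a cap is lifted (more than 0.25 rad) whose bolt has not been found loose ((value of joint cap_left above 0.25 rad and value of joint bolt_left below 0.003 m) or (value of joint cap_middle above 0.25 rad and value of joint bolt_middle below 0.003 m) or (value of joint cap_right above 0.25 rad and value of joint bolt_right below 0.003 m)).
It fails at once if a bystander is disturbed (moved more than 30 mm) (distance of any of hex_key, vial, dish, beaker, reagent, notebook, tube_rack, spatula from where it was at the start of the episode above 0.03 m).
It also fails if it takes over 48 s, if anything falls off the work surface, if the arm or the gripper's body presses on something with over 40 N, if the wrist force passes 120 N, or if a joint passes its speed limit or range.

## Working session

There is one attempt and no reset: what is moved stays moved. The work goes in short steps, Python scripts to look and compute and a shell command to move; the robot and the scene stay as the last step left them, time stands still between calls to the robot, and variables do not carry over. Pictures are saved under pics/ and viewed, at most 10 in all, crops included, and the job is handed in when it is done.

```bash
mkdir -p pics; cat > h.py <<'E'
import numpy as np, cv2
from workcell import sensors, vision, robot, spotter
def px2w(cam,d,r,c,win=2):
    cal=vision.get_calibration(cam);K=np.array(cal["K"]);T=np.array(cal["T"])
    p=d[int(r)-win:int(r)+win+1,int(c)-win:int(c)+win+1];p=p[p>0]
    z=np.median(p); v=np.array([(c-K[0,2])/K[0,0]*z,(r-K[1,2])/K[1,1]*z,z,1]); return (T@v)[:3]
def w2px(cam,P):
    cal=vision.get_calibration(cam);K=np.array(cal["K"]);T=np.array(cal["T"])
    q=np.linalg.inv(T)@np.append(P,1);q=K@q[:3];return q[:2]/q[2]
E
python3 - <<'E'
from h import *
o=sensors.get_obs();print(o["clock"],o["tcp_pos"],o["tcp_rot"],robot.pinch_z)
for cam in("top","side"):
    im,d=vision.snapshot(cam);cv2.imwrite(f"pics/{cam}0.png",im[:,:,::-1])
    print(cam,np.round(vision.get_calibration(cam)["T"],2).tolist())
    for n in("bolt_left_top","bolt_middle_top","bolt_right_top","cap_left_tab","cap_middle_tab","cap_right_tab","heater"):
        for b in spotter.boxes_of(cam,n)[:4]:
            r,c=b["location"];print(cam,n,round(b["confidence"],2),int(r),int(c),np.round(px2w(cam,d,r,c)))
E
```

```text
0.0 [158.92488073 499.93079562 230.678959  ] [-1.21042849e-04  1.53311630e-01  9.88177632e-01 -7.05328449e-04] -18.700000000000003
top [[-0.08, -0.98, 0.21, 306.28], [-1.0, 0.07, -0.02, -14.42], [0.0, -0.21, -0.98, 1225.35], [0.0, 0.0, 0.0, 1.0]]
top bolt_left_top 0.56 210 177 [490. 206. 123.]
top bolt_left_top 0.4 204 209 [502. 107. 122.]
top bolt_middle_top 0.64 263 104 [351. 477.   4.]
top bolt_middle_top 0.61 204 214 [505.  95. 107.]
top cap_left_tab 0.92 174 173 [600. 211. 149.]
top cap_left_tab 0.42 150 216 [673.  76. 132.]
top cap_middle_tab 0.76 168 203 [613. 119. 150.]
side [[-1.0, -0.01, 0.03, 472.67], [-0.03, 0.49, -0.87, 1361.25], [-0.0, -0.87, -0.49, 891.24], [0.0, 0.0, 0.0, 1.0]]
side bolt_left_top 0.63 190 224 [617.  28. 144.]
side bolt_left_top 0.55 228 261 [491. 210. 120.]
side bolt_left_top 0.31 157 267 [ 479. -503.   14.]
side bolt_middle_top 0.44 158 266 [ 479. -491.   16.]
side bolt_right_top 0.48 206 202 [683.  83. 114.]
side cap_left_tab 0.82 221 222 [605. 223. 148.]
side cap_left_tab 0.71 236 227 [590. 241. 111.]
side cap_left_tab 0.3 191 222 [621.  33. 144.]
side cap_middle_tab 0.76 206 223 [610. 130. 146.]
side cap_right_tab 0.59 191 223 [620.  34. 143.]
side cap_right_tab 0.15 204 226 [600. 122. 147.]
side heater 0.58 232 227 [590. 240. 123.]
side heater 0.27 221 222 [603. 222. 150.]
```

View pics/top0.png

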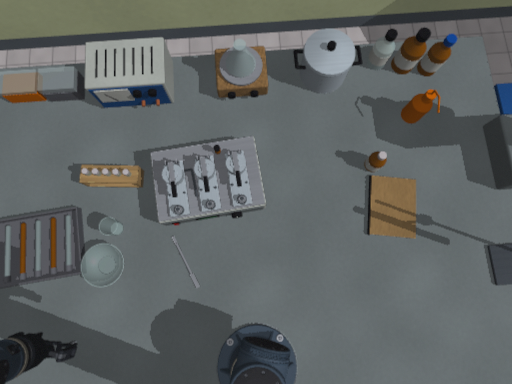

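View pics/side0.png

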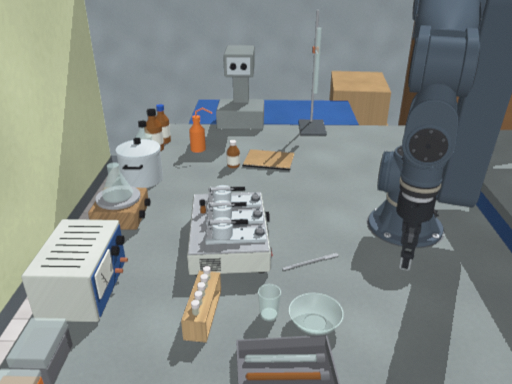

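```bash
python3 - <<'E'
from h import *
im,d=vision.snapshot("top")
cal=vision.get_calibration("top");K=np.array(cal["K"]);T=np.array(cal["T"])
v,u=np.mgrid[0:384,0:512]
P=np.stack([(u-K[0,2])/K[0,0]*d,(v-K[1,2])/K[1,1]*d,d],-1)@T[:3,:3].T+T[:3,3]
m=(P[...,2]>75)&(P[...,2]<240)&(u>140)&(u<275)&(v>130)&(v<230)
m=cv2.morphologyEx(m.astype(np.uint8),cv2.MORPH_OPEN,np.ones((5,5)))>0
# deck-level only for rectangle
md=m&(P[...,2]<100)
r=cv2.minAreaRect(P[md][:,:2].astype(np.float32));print(r, np.median(P[md][:,2]))
c=np.array(r[0]);a=np.deg2rad(r[2]);print(r)
for yaw in [a, a-np.pi/2]:
    if abs(yaw)<.8:
        ex=np.array([np.cos(yaw),np.sin(yaw)]);ey=np.array([-ex[1],ex[0]]);print("yaw",yaw)
        for n,y in(("L",100),("M",0),("R",-100)):
            b=c-98*ex+y*ey;t=c-47*ex+y*ey
            print(n,b,t,w2px("top",[*b,124]),w2px("top",[*t,151]))
cr=cv2.resize(im[125:235,135:280],None,fx=5.5,fy=5.4,interpolation=cv2.INTER_CUBIC)
cv2.imwrite("pics/c1.png",cr[:,:,::-1])
E
```

```text
((596.9603271484375, 115.82498931884766), (241.33184814453125, 350.2071228027344), 5.406022071838379) 90.0451648047906
((596.9603271484375, 115.82498931884766), (241.33184814453125, 350.2071228027344), 5.406022071838379)
yaw 0.09435288458906514
L [489.97492937 206.14732687] [540.74808483 210.95218739] [177.75914664 210.74129464] [173.80707083 193.02571494]
M [499.3962245  106.59212009] [550.16937996 111.39698061] [209.87354225 205.32374959] [206.40470809 187.58791923]
R [508.81751963   7.0369133 ] [559.59067509  11.84177382] [241.7776363  199.94168141] [238.78576508 182.1862525 ]
```

View pics/c1.png

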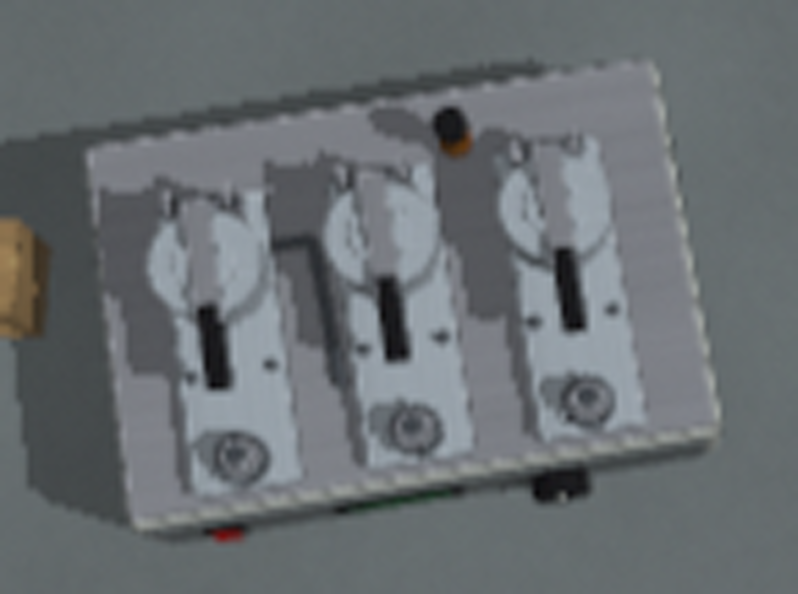

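```bash
cat >> h.py <<'E'
from scipy.spatial.transform import Rotation as Ro
YAW=0.0944; C=np.array([597.,115.8]); hx=np.array([np.cos(YAW),np.sin(YAW),0]); hy=np.array([-hx[1],hx[0],0]); Z=np.array([0,0,1.])
def H(x,y,z): return np.array([*C,0])+x*hx+y*hy+z*Z
def rot(t):
    z=-Z*np.cos(t)-hx*np.sin(t); return np.stack([np.cross(hy,z),hy,z],1)
def row(p,t=0.,pinch=False):
    "row (m, rad) from the present pose to TCP (or grasp point) p, tilt t"
    o=sensors.get_obs(); q=o["tcp_rot"]; R0=Ro.from_quat([q[1],q[2],q[3],q[0]]).as_matrix(); R=rot(t)
    if pinch: p=p-R[:,2]*robot.pinch_z
    return np.round(np.r_[R0.T@(p-o["tcp_pos"])/1000, Ro.from_matrix(R0.T@R).as_rotvec()],4).tolist()
E
python3 -c "
from h import *
for n,y in zip('LMR',(100,0,-100)): print(n,H(-98,y,124),row(H(-98,y,170)))"
```

```text
L [490.01034676 206.11729679 124.        ] [-0.4045, -0.18, 0.0613, -0.0001, -0.0, -0.4022]
M [499.43633247 106.56253401 124.        ] [-0.4437, -0.2721, 0.0613, -0.0001, -0.0, -0.4022]
R [508.86231818   7.00777122 124.        ] [-0.4828, -0.3641, 0.0613, -0.0001, -0.0, -0.4022]
```

```bash
python3 -m jog '[[-0.05,-0.022,0,0,0,-0.1,1],[-0.1,-0.045,0,0,0,-0.2,1],[-0.15,-0.067,0,0,0,-0.3,1],[-0.2,-0.09,0,0,0,-0.4022,1],[-0.25,-0.112,0,0,0,-0.4022,1]]'
python3 -m jog '[[-0.05,-0.005,0,0,0,0,1],[-0.09,-0.01,0.01,0,0,0,1],[-0.12,-0.015,0.02,0,0,0,1],[-0.12,-0.015,0.02,0,0,0,1]]'
python3 -c "
from h import *
print(row(H(-98,100,140)))"
```

```text
clock: 1.48
tcp_pos: [364.6, 316.5, 231.5]
tcp_rot: [0.0, -0.048, 0.999, 0.0]
force: [0.6, 0.4, -1.3]
gripper_width: -0.1
gripper_force: 0.0
clock: 1.98
tcp_pos: [485.6, 313.6, 209.8]
tcp_rot: [-0.001, -0.046, 0.999, -0.001]
force: [-0.0, 0.5, -0.5]
gripper_width: -0.1
gripper_force: 0.0
[0.0054, -0.1073, 0.07, -0.001, -0.0015, -0.0019]
```

```bash
python3 -m jog '[[0.003,-0.05,0.01,0,0,0,1],[0.0054,-0.1073,0.03,0,0,0,1],[0.0054,-0.1073,0.06,0,0,0,1],[0.0054,-0.1073,0.06,0,0,0,1]]'
python3 - <<'E'
from h import *
im,d=vision.snapshot("side");print(row(H(-98,100,124)))
cv2.imwrite("pics/s1.png",cv2.resize(im[160:290,170:300],None,fx=4.5,fy=4.5,interpolation=cv2.INTER_CUBIC)[:,:,::-1])
E
```

```text
clock: 2.48
tcp_pos: [487.2, 206.1, 150.3]
tcp_rot: [-0.002, -0.047, 0.999, -0.0]
force: [0.8, -0.2, 0.9]
gripper_width: 0.1
gripper_force: 0.0
[-0.0018, -0.0009, 0.0276, -0.0003, -0.001, 0.0002]
```

View pics/s1.png

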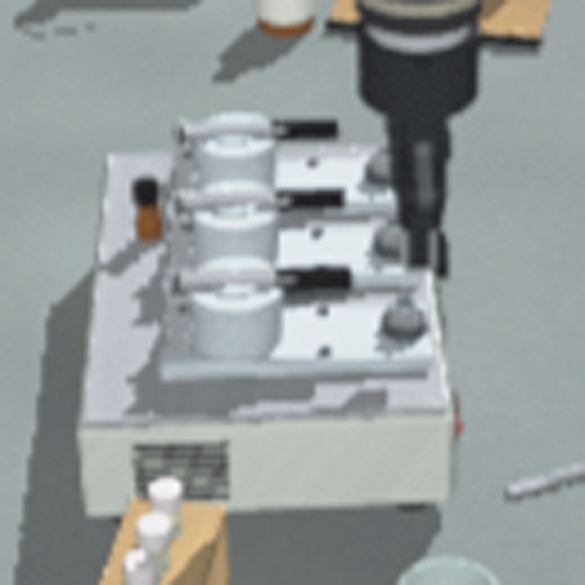

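```bash
python3 - <<'E'
from h import *
f=lambda p:(w2px("side",p)-[170,160])*4.5
o=sensors.get_obs()
print(o["tcp_pos"],f(o["tcp_pos"]),[f(H(-98,y,124)) for y in(100,0,-100)],[f(H(-64,y,145)) for y in(100,0,-100)])
im,d=vision.snapshot("side")
for u,v in((403,312),(390,235),(350,277),(430,262)):
    print(u,v,px2w("side",d,v/4.5+160,u/4.5+170,1))
E
```

```text
[488.15245196 206.89516403 151.59317345] [415.56416786 263.95391919] [array([412.51050694, 298.64629487]), array([401.6668647 , 219.47899484]), array([392.03638418, 149.16874998])] [array([360.69134201, 273.64544462]), array([352.85407068, 195.31899233]), array([345.9004372 , 125.82370271])]
403 312 [496.06356775 214.57278347 119.01747272]
390 235 [507.38750335 114.13693425 115.79811341]
350 277 [530.46125999 217.29128203 147.44793554]
430 262 [478.74192244 212.25555269 156.69901194]
```

```bash
python3 -m jog '[[-0.009,0,0.01,0,0,0,1],[-0.009,0,0.02,0,0,0,1],[-0.009,0,0.024,0,0,0,1],[-0.009,0,0.024,0,0,0,1]]'
python3 -m jog '[[0,0,0.002,0,0,0,1],[0,0,0.003,0,0,0,1],[0,0,0.003,0,0,0,1]]'
```

```text
clock: 3.08
tcp_pos: [497.6, 207.7, 126.8]
tcp_rot: [-0.001, -0.047, 0.999, -0.0]
force: [-0.4, -0.4, 0.2]
gripper_width: -0.1
gripper_force: 0.0
clock: 3.45
tcp_pos: [498.0, 207.7, 124.3]
tcp_rot: [0.0, -0.047, 0.999, -0.0]
force: [-0.1, 0.2, -0.2]
gripper_width: 0.3
gripper_force: 0.0
```

```bash
python3 -m jog '[[0,0,0.001,0,0,0,1],[0,0,0.002,0,0,0,1],[0,0,0.002,0,0,0,1]]'
python3 -m jog '[[0,0,0.001,0,0,0,1],[0,0,0.002,0,0,0,1],[0,0,0.002,0,0,0,1]]'
```

```text
clock: 3.82
tcp_pos: [498.0, 207.7, 122.3]
tcp_rot: [0.0, -0.047, 0.999, -0.0]
force: [0.9, -0.6, 0.0]
gripper_width: 0.1
gripper_force: 0.3
clock: 4.2
tcp_pos: [497.9, 207.7, 120.2]
tcp_rot: [-0.0, -0.047, 0.999, -0.0]
force: [0.2, 0.0, 0.7]
gripper_width: 0.0
gripper_force: 0.2
```

```bash
python3 - <<'E'
from h import *
im,d=vision.snapshot("side");print(sensors.get_obs()["tcp_pos"],sensors.get_obs()["force"])
cv2.imwrite("pics/s2.png",cv2.resize(im[190:250,210:280],None,fx=8,fy=8,interpolation=cv2.INTER_CUBIC)[:,:,::-1])
E
```

```text
[497.88242043 207.69112148 120.17972245] [ 0.05265289  0.19486072 -0.57825069]
```

View pics/s2.png

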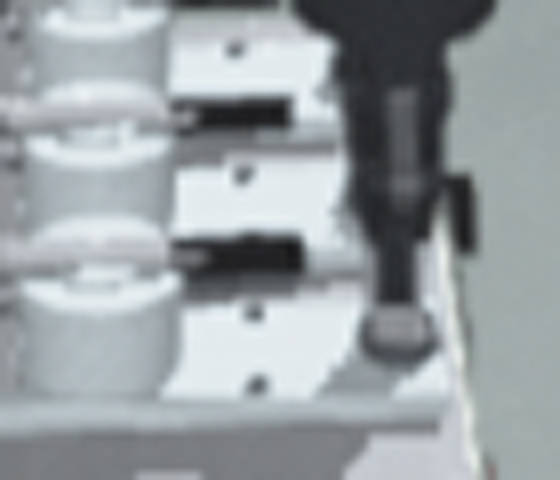

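```bash
for i in 1 2 3; do python3 -m jog '[[0,0,0.001,0,0,0,1],[0,0,0.001,0,0,0,1]]' | egrep 'tcp_pos|^force'; done
```

```text
tcp_pos: [497.8, 207.7, 119.2]
force: [1.3, 0.2, -0.4]
tcp_pos: [497.8, 207.7, 118.2]
force: [0.2, -0.6, -0.1]
tcp_pos: [497.9, 207.7, 118.0]
force: [-2.1, -1.8, 8.2]
```

```bash
python3 -m jog '[[0,0,-0.03,0,0,0,1],[0.02,0.03,-0.07,0,0,0,1],[0.06,0.08,-0.08,0,0,0,1],[0.1,0.1,-0.08,0,0,0,1],[0.1,0.1,-0.08,0,0,0,1]]' | egrep 'tcp_pos|^force'
python3 - <<'E'
from h import *
a=cv2.imread("pics/side0.png");im,d=vision.snapshot("side");b=im[:,:,::-1]
cv2.imwrite("pics/side1.png",b)
s=lambda x:cv2.resize(x[185:245,235:275],None,fx=9,fy=9,interpolation=cv2.INTER_CUBIC)
cv2.imwrite("pics/s3.png",np.hstack([s(a),s(b)]))
E
```

```text
tcp_pos: [386.5, 298.8, 197.6]
force: [0.1, -0.4, -0.8]
```

View pics/s3.png

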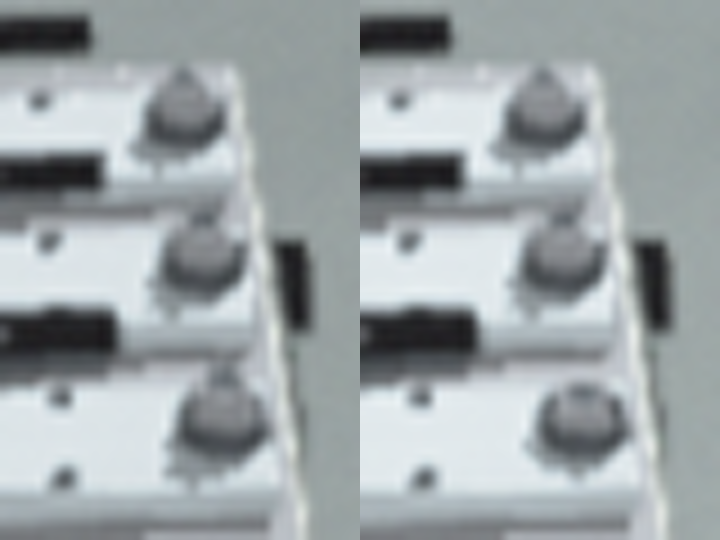

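```bash
python3 -c "
from h import *
g=H(-42,100,145);print(g,row(g-60*rot(-.5)[:,2],-.5,True))"
```

```text
[545.76101392 211.39584879 145.        ] [-0.1288, -0.1018, 0.0163, 0.0007, -0.4996, 0.0025]
```

```bash
python3 -m jog '[[-0.03,-0.04,0,0,-0.17,0,0.5],[-0.06,-0.08,0,0,-0.34,0,0.5],[-0.1,-0.1018,0.005,0,-0.5,0,0.5],[-0.1288,-0.1018,0.0163,0,-0.5,0,0.5],[-0.1288,-0.1018,0.0163,0,-0.5,0,0.5]]'
python3 - <<'E'
from h import *
g=H(-42,100,145);print(row(g,-.5,True))
im,d=vision.snapshot("side");im2,_=vision.snapshot("top")
s=lambda x:cv2.resize(x,(390,520),interpolation=cv2.INTER_CUBIC)
cv2.imwrite("pics/s4.png",np.hstack([s(im[165:245,210:270]),s(im2[150:230,145:205])])[:,:,::-1])
E
```

```text
clock: 6.3
tcp_pos: [528.2, 207.2, 180.2]
tcp_rot: [0.247, -0.045, 0.968, 0.011]
force: [-0.5, -0.2, -0.1]
gripper_width: 42.7
gripper_force: 0.0
[0.0012, 0.0027, 0.0581, -0.002, -0.0006, -0.002]
```

View pics/s4.png

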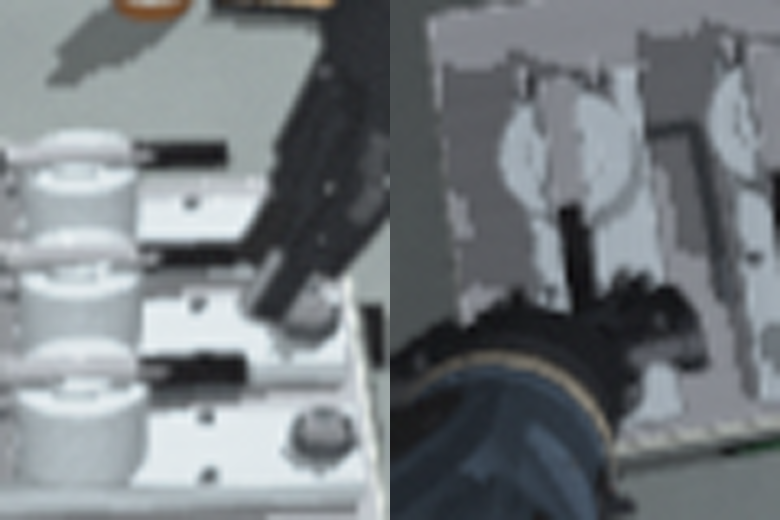

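```bash
python3 -m jog '[[0.001,0.002,0.02,0,0,0,0.5],[0.001,0.002,0.04,0,0,0,0.5],[0.001,0.002,0.058,0,0,0,0.5],[0.001,0.002,0.058,0,0,0,0.5]]'
python3 - <<'E'
from h import *
im,d=vision.snapshot("side");im2,_=vision.snapshot("top")
s=lambda x:cv2.resize(x,(390,520),interpolation=cv2.INTER_CUBIC)
cv2.imwrite("pics/s5.png",np.hstack([s(im[165:245,210:270]),s(im2[150:230,145:205])])[:,:,::-1])
E
```

```text
clock: 6.9
tcp_pos: [553.0, 212.9, 128.7]
tcp_rot: [0.246, -0.046, 0.968, 0.011]
force: [-1.0, 0.2, 0.6]
gripper_width: 42.6
gripper_force: 0.0
```

View pics/s5.png

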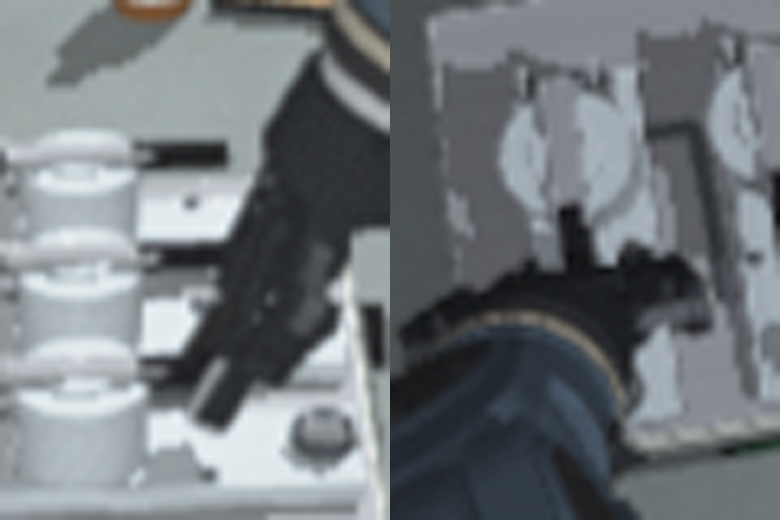

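```bash
python3 -m jog '[[0,0,0,0,0,0,0.75],[0,0,0,0,0,0,1],[0,0,0,0,0,0,1],[0,0,0,0,0,0,1],[0,0,0,0,0,0,1]]'
```

```text
clock: 7.62
tcp_pos: [553.5, 213.1, 130.2]
tcp_rot: [0.248, -0.046, 0.968, 0.012]
force: [-4.8, -1.7, 6.4]
gripper_width: 13.0
gripper_force: 60.4
```

```bash
python3 - <<'E'
from h import *
o=sensors.get_obs();q=o["tcp_rot"];R0=Ro.from_quat([q[1],q[2],q[3],q[0]]).as_matrix()
h=H(51,100,139)
p=o["tcp_pos"];print(np.array([hx,hy,Z])@(p+R0[:,2]*robot.pinch_z-h))
for a in(.1,.2,.3,.4,.5,.6,.7,.8,.9,1.):
    R=Ro.from_rotvec(a*hy).as_matrix(); print(a,np.round(np.r_[R0.T@(h+R@(p-h)-p)/1000,R0.T@(a*hy)],4).tolist())
E
```

```text
[-94.15826748   0.95303508   7.6346492 ]
0.1 [-0.0037, -0.0, -0.0077, 0.0, 0.1, -0.0]
0.2 [-0.0082, -0.0, -0.015, 0.0, 0.2, -0.0]
0.3 [-0.0133, -0.0, -0.0218, 0.0, 0.3, -0.0]
0.4 [-0.0192, -0.0, -0.0281, 0.0, 0.4, -0.0001]
0.5 [-0.0256, -0.0, -0.0338, 0.0, 0.5, -0.0001]
0.6 [-0.0325, -0.0, -0.0388, 0.0001, 0.6, -0.0001]
0.7 [-0.04, -0.0, -0.043, 0.0001, 0.7, -0.0001]
0.8 [-0.0478, -0.0, -0.0466, 0.0001, 0.8, -0.0001]
0.9 [-0.0559, -0.0, -0.0493, 0.0001, 0.9, -0.0001]
1.0 [-0.0642, -0.0, -0.0512, 0.0001, 1.0, -0.0001]
```

```bash
python3 -m jog '[[-0.0037,0,-0.0077,0,0.1,0,1],[-0.0082,0,-0.015,0,0.2,0,1],[-0.0133,0,-0.0218,0,0.3,0,1],[-0.0192,0,-0.0281,0,0.4,0,1],[-0.0192,0,-0.0281,0,0.4,0,1]]'
```

```text
clock: 8.25
tcp_pos: [555.8, 213.3, 163.3]
tcp_rot: [0.047, -0.047, 0.998, 0.002]
force: [-10.9, -1.3, 7.0]
gripper_width: 12.7
gripper_force: 63.0
```

```bash
python3 -m jog '[[-0.0037,0,-0.0077,0,0.1,0,1],[-0.0082,0,-0.015,0,0.2,0,1],[-0.0133,0,-0.0218,0,0.3,0,1],[-0.0192,0,-0.0281,0,0.4,0,1],[-0.0256,0,-0.0338,0,0.5,0,1]]'
python3 -m jog '[[0,0,0,0,0,0,1],[0,0,0,0,0,0,1],[0,0,0,0,0,0,1],[0,0,0,0,0,0,1]]'
python3 - <<'E'
from h import *
o=sensors.get_obs();q=o["tcp_rot"];R0=Ro.from_quat([q[1],q[2],q[3],q[0]]).as_matrix()
v=np.array([hx,hy,Z])@(o["tcp_pos"]+R0[:,2]*robot.pinch_z-H(51,100,139));print(v,np.arctan2(v[2],-v[0]),np.hypot(v[0],v[2]),np.abs(o["qvel"]).max())
im,d=vision.snapshot("side");im2,_=vision.snapshot("top")
s=lambda x:cv2.resize(x,(390,520),interpolation=cv2.INTER_CUBIC)
cv2.imwrite("pics/s6.png",np.hstack([s(im[165:245,195:255]),s(im2[140:220,155:215])])[:,:,::-1])
E
```

```text
clock: 8.88
tcp_pos: [577.1, 215.2, 201.1]
tcp_rot: [-0.201, -0.046, 0.978, -0.01]
force: [-5.7, -0.7, 4.7]
gripper_width: 12.7
gripper_force: 62.0
clock: 9.38
tcp_pos: [577.4, 215.3, 199.7]
tcp_rot: [-0.2, -0.046, 0.979, -0.01]
force: [-6.8, -2.3, 2.3]
gripper_width: 12.7
gripper_force: 61.3
[-53.75524458   0.86361025  77.92662614] 0.9669361770867186 94.66881947719651 0.001633205109452751
```

View pics/s6.png

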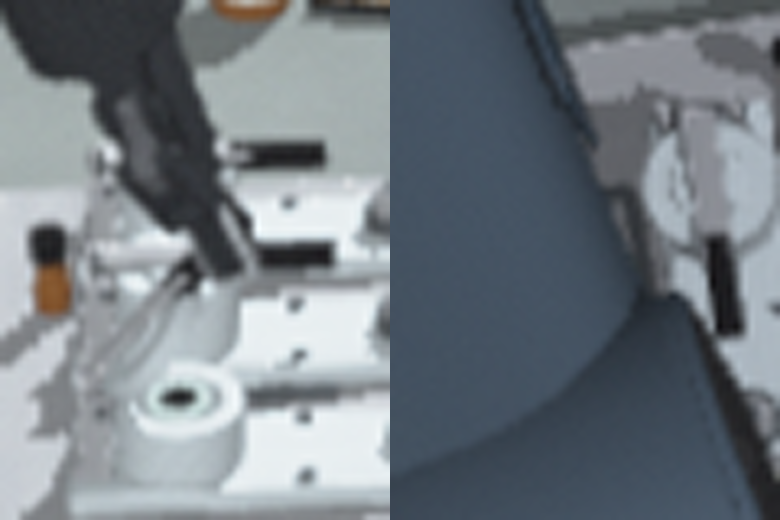

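The side view shows the left well open with its cap tilted up at about 0.9 rad and its tab in the fingers. The other two caps are shut, and the vial and hex key have not moved. The arm is steady, so I'm handing in.

```bash
python3 -c "
from workcell import robot
print(robot.finish_job())"
```

```text
the job is handed in; nothing more can be done
None
```

The left bolt was the loose one and sank when tapped (the other two were not tapped); I handed in with the left cap held steady by its tab at about 0.9 rad, estimated from the gripper pose, and the middle and right caps shut. No verdict was returned.

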